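Dock the specimen chamber on its pegs

TASK

The white specimen chamber has been left loose on the docking plate. Without lifting it off the plate, gently slide it up against the black rail and along the rail until its three pegs drop into the plate's sockets and it sits fully home, flat on the plate. Leave the vial, the lens cap and everything else on the bench where they are.

Things in the scene. Friction and masses are not known exactly. Their poses are not given: they have to be found in the camera images.
- chamber: White specimen chamber, block 124 (x) x 116 (y) x 42 mm tall, blue strip along its +x (rail-side) top edge, 0.5 to 0.8 kg, loose. Origin: centre of its flat underside. It stands on its three pegs and starts 35 to 55 mm short of its docked x, turned up to 0.3 rad from the stage, within 30 mm of the rail's middle. Fragile: more than 60 N from the fingers breaks it.
- chamber_well (a point): Centre of the floor of the chamber's open square well, 60 x 60 mm, 28 mm deep, sides along the chamber's x and y, in the middle of its top; floor 14 mm above the underside. Closed fingertips fit in and can push any of its walls.
- chamber_peg (a point): Tip of the chamber's middle peg, at (0, 40, -9) mm in its frame. The other two are at (38, -34) and (-38, -34) mm. Steel pegs, 12 mm diameter, 9 mm long, with 2.5 mm tapered tips, under the chamber. They lie on different lines along the rail, so on sliding along the rail they drop only at the right place.
- stage: Docking stage fixed on the bench: dark steel base spanning x -120 to 100, y -230 to 230 mm, 12 mm thick; origin at bench height; yaw within 0.25 rad. Chamber origin in this frame: z = 35 mm standing on its pegs, z = 26 mm docked (it drops 9 mm); docked x = 17.5 mm, square to the rail, its +x face 0.5 mm off the rail; docked y unknown, from -25 to 25 mm.
- rail_mid (a point): Middle of the rail's top edge on the chamber's side, at (80, 0, 48) mm in the stage frame. The straight black rail runs along the stage's y from -180 to 180 mm; its upright face at stage x = 80 mm squares the chamber.
- plate_level (a point): Point at (-15, 0, 26) mm in the stage frame: the height of the top of the grey socket plate, 190 (x) x 300 (y) x 14 mm, with three 14 mm through holes in the pattern of the pegs. The plate is clamped somewhere along the rail, up to 25 mm either way; its place is not measured (this point does not follow it) and must be found by feel or by eye.
- vial: small amber glass vial with red cap, 24 mm diameter, 45 mm tall, standing on the left end of the stage base; bystander; origin at the centre of its underside
- lens_cap: small black disc, 30 mm diameter, 14 mm tall, on the right end of the stage base; bystander; origin at the centre of its underside
- reagent: amber bottle with blue cap, 64 mm diameter, 130 mm tall; bystander; origin at the centre of its underside
- carton_a: white carton 90 x 150 x 60 mm; bystander; origin at the centre of its underside
- carton_b: paper-coloured carton 90 x 150 x 55 mm; bystander; origin at the centre of its underside
- dish_stack: clear stack of two culture dishes, 90 mm diameter, 32 mm tall; bystander; origin at the centre of its underside
- tip_box: green open box with compartments, 85 x 120 x 50 mm; bystander; origin at the centre of its underside
- driver: screwdriver with orange handle, lying along its x; bystander
There are look-alikes about, which are no part of the job. Leave any orange or pink look-alike of the chamber alone.

How it is judged (in metres and radians):
At the end, for the whole second after the job is handed in: The chamber rests with its pegs in the sockets: underside within 2 mm of the plate's top (origin 22 to 28.2 mm above the stage's origin), within 5 mm of its docked place across the rail and within 32 mm of the rail's middle along it, level to 0.03 rad, square to the rail to 0.05 rad, at rest (z of chamber in the frame of stage between 0.022 and 0.0282 m and x of chamber in the frame of stage between 0.0125 and 0.0225 m and y of chamber in the frame of stage between -0.032 and 0.032 m and angle between chamber's own z axis and vertical below 0.03 rad and angle between the x axis of chamber and the x axis of stage, either way round below 0.05 rad and linear speed of chamber below 0.01 m/s); the robot touches nothing.
It fails at once if the chamber is lifted: more than 20 mm above its riding height (z of chamber in the frame of stage above 0.055 m).
It fails at once if the fingers push the chamber with more than 60 N (contact force between the fingers and chamber above 60 N).
It fails at once if a bystander is moved by more than 30 mm (distance of any of vial, lens_cap, reagent, carton_a, carton_b, dish_stack, tip_box, driver from where it was at the start of the episode above 0.03 m).
It also fails if it takes over 64 s, if anything falls off the work surface, if the arm or the gripper's body presses on something with over 40 N, if the wrist force passes 120 N, or if a joint passes its speed limit or range.

ROBOT

A 7-joint arm with a two-finger parallel gripper is mounted at the origin on the work surface. World frame = base frame: x ahead of the robot, y to its left, z up, the work surface at z = 0. Lengths are in mm, angles in rad, forces in N, time in s.
With the tool pointing down it reaches from about 400 to 900 mm from the base axis. Payload 5.6 kg.
Tool frame: the origin (TCP) lies at the very end of the fingers, on their centre line; the grasp point (between the pads) lies bot.tcp_to_grasp behind it (bot.tcp_to_grasp is the distance from the TCP to the grasp point, in mm); z points along the fingers, y is the line along which they close (so a half turn about z gives the same grasp; the last joint's range is limited). The gripper opens to 92 mm and grips with 3 to 60 N. Pads are 20 mm wide; open, the fingers measure 128 mm over their backs; the gripper's body (75 mm by 189 mm) begins 69 mm behind the grasp point.
Start: joints at [-1.185, 0.468, -0.012, 1.603, 0.006, 1.071, -0.056], TCP at [270.297, 591.142, 214.592] pointing down, gripper open.
Joint ranges: [-2.53, 2.53], [-0.31, 2.02], [-1.57, 1.55], [0.28, 2.44], [-1.29, 4.43], [0.15, 1.84], [-2.92, 2.92]. Speed limits (rad/s): [2.57, 2.57, 3.14, 3.14, 3.14, 3.14, 3.14].

INTERFACE

Orientations are given as a rotation vector (axis times angle).
In Python, from station import bot gives the robot as it stands.
- The arm moves only by the tool jog_arm, never from a script. Its argument "commands" is a list of rows, each a list of 2 entries, a list of its own where there are three numbers: the shift along the tool's x, y, z in mm, then the turn about the tool's z in degrees. In form: [[[tx, ty, tz], turn], ...]. A call has 1 to 10 rows; each row shifts and turns the commanded pose from where the row before left it, along the tool's axes as they then stand; what a row does not reach is not made up. A row lasts 1/12 s, in which the tool goes at most 41.7 mm and 7.16 degrees, less where a joint would pass 70% of its speed; a pose out of reach is approached as far as the arm can. A call with a gripper value outside its range is refused whole. "fingers" is the closure, from 0 (fully open) to 1 (shut), set as the call begins (left out, the last holds). The fingers move at their own pace and stop on an object; the grip force is fixed at half the most. Time passes only in rows, so rows that do not move let the fingers close. It gives the time, the measured TCP pose, the force, the opening and the grip force at its end, in the units of the state.
- bot.get_obs(): the state, without advancing time (a new reading comes with each control period).
- bot.snapshot(name): name is "scene" or "top"; returns a dict with "img" (480x640x3 uint8, red, green, blue), "K" (3x3 intrinsics, pixels), "position" and "rotation" of the camera in the world. Camera axes: x right, y down, z forward; pixel columns grow to the right and rows downward; lengths in mm; the calibration is good to about 2 mm. A picture is of the moment at which its call begins. There is no depth.
- bot.job_done(): hands the job in; it is judged then, once.
Trained networks look in a picture, given as the dict that the camera call returned (one of the last four; its "shot" number tells which), for a name from the list of things; names that differ only in an ending like _2 or _b are one class to them, and where a whole thing is asked for, a point or a joint stands for the part that bears it (a point fixed in the world has none). Each returns a list of dicts, best first, with "score" (0 to 1); they miss things now and then, are a little off and sometimes report something else, mostly with a low value. They report only what shows in the picture. A call takes as long as a camera call. They do not tell look-alikes from the thing itself.
- bot.spot_in(picture, target): "xyz" ([x, y, z] in mm, in world coordinates, good to about 4 mm: the middle of the surface that is visible of it).
- bot.spot_point(picture, target): "xyz" ([x, y, z] in mm, in world coordinates, good to about 4 mm: a listed point, or the origin of a listed thing).
The state is a dict: "time": time; "joint_pos": joint angles; "qvel": joint speeds; "joint_torque": joint torques, N m; "tcp_pos": TCP position; "orientation": TCP orientation; "wrist_force": force on the tool from outside, world axes, zero at the start; "wrist_torque": the same for the moment, N m; "finger_gap": opening from 0.0 (shut) to 1.0 (fully open); "gripper_force": force on a finger pad.
Only numpy, scipy, OpenCV 4.12 (cv2) and the standard library are available. Lean on these libraries where they do the work, as an engineer would, in place of code of your own. Each camera call takes 0.05 s, during which the arm holds its last target. There are 200 camera calls.

## Working session

There is one attempt and no reset: what is moved stays moved. The work goes in short steps, Python scripts to look and compute and a tool call to move; the robot and the scene stay as the last step left them, time stands still between calls to the robot, and variables do not carry over. Pictures are saved under pics/ and viewed, at most 10 in all, crops included, and the job is handed in when it is done.

Besides the shell and the picture viewer there is one more tool, called after "Emit:" as name(argument=value, ...), one argument or row to a line, values as JSON. jog_arm: Moves the arm, as the interface text tells. Its arguments: {"type":"object","properties":{"commands":{"type":"array"},"fingers":{"type":"number"}},"required":["commands"]}

```bash
mkdir -p pics; python3 - <<'E'
from station import bot
import cv2
o=bot.get_obs();print(o['tcp_pos'],o['orientation'],o['wrist_force'],o['time'],bot.tcp_to_grasp)
for n in("scene","top"):
    p=bot.snapshot(n);cv2.imwrite(f"pics/{n}0.png",p["img"][:,:,::-1])
    print(n,p["position"])
    for t in("chamber","chamber_well","stage","rail_mid","plate_level","vial","lens_cap"):
        print(t,[(d["xyz"],d["score"]) for d in bot.spot_point(p,t)[:3]])
E
```

```text
[270.10264679 590.58589995 213.61999124] [-6.68545644e-01 -3.06936357e+00  2.76807509e-03] [ 0.03636402  0.0491574  -0.75052574] 0.0 18.700000000000003
scene [ 933.2112711  -740.16436024  920.92192532]
chamber [([356.3, -398.8, 9.7], 0.94), ([298.8, -173.4, 9.9], 0.88), ([522.2, -37.9, 39.2], 0.62)]
chamber_well [([299.7, -171.4, 21.3], 0.83), ([352.6, -397.0, 19.4], 0.81), ([521.5, -38.7, 47.0], 0.62)]
stage []
rail_mid [([633.4, -57.4, 47.4], 0.62), ([780.4, -156.1, 1.2], 0.3)]
plate_level []
vial [([562.0, 150.8, 10.5], 0.56)]
lens_cap [([553.6, -263.3, 7.2], 0.48)]
top [ 249.53113999  -21.8440736  1695.23369725]
chamber [([522.8, -35.0, 32.7], 0.87), ([304.5, -170.1, 11.6], 0.68), ([351.5, -394.6, 7.8], 0.65)]
chamber_well [([354.0, -393.5, 23.6], 0.79), ([521.6, -37.2, 49.6], 0.59), ([301.3, -172.9, 26.0], 0.59)]
stage []
rail_mid [([634.7, -61.3, 48.7], 0.69)]
plate_level []
vial [([556.7, 151.4, 14.4], 0.42)]
lens_cap [([639.4, -63.1, 48.4], 0.53), ([558.2, -265.2, 11.0], 0.42)]
```

View pics/scene0.png

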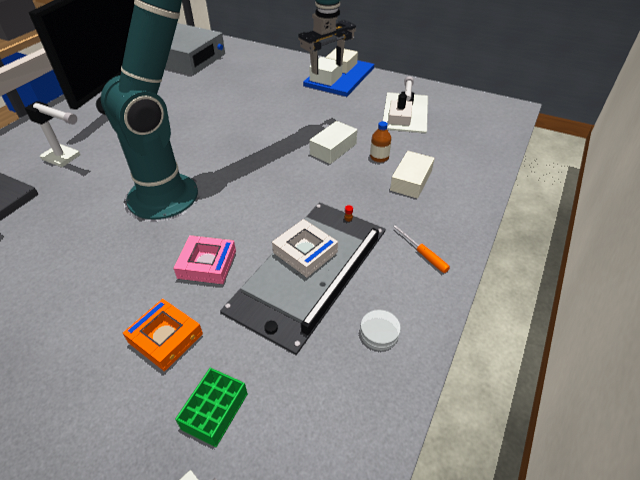

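View pics/top0.png

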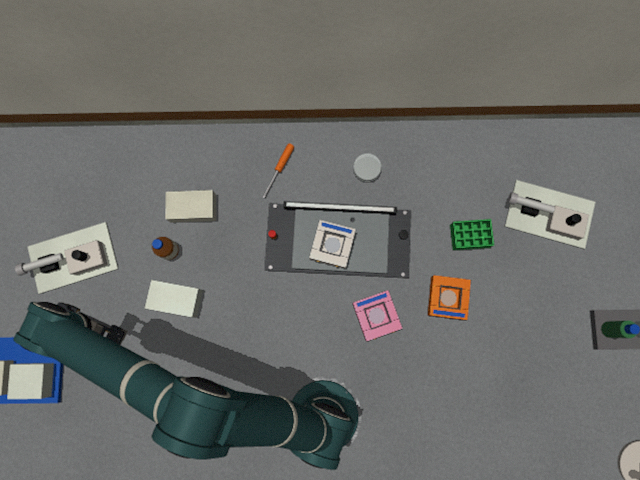

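The scene shows the white chamber on the grey plate (scene ~(305,247), top ~(332,244)), the rail on the +x side (top (285..395, 207)). One socket shows at top (352,219) / scene (323,284). The pink and orange ones are look-alikes.

```bash
cat > h.py <<'E'
from station import bot
import cv2, numpy as np
def ray(p,uv,z):
    uv=np.atleast_2d(np.array(uv,float)); K=np.array(p["K"]);R=np.array(p["rotation"]);c=np.array(p["position"])
    if R.shape!=(3,3): R=cv2.Rodrigues(R)[0]
    d=(R@np.linalg.inv(K)@np.c_[uv,np.ones(len(uv))].T).T
    return c+d*((z-c[2])/d[:,2])[:,None]
def blob(p,mask,c,r):
    m=np.zeros(mask.shape,np.uint8); x,y=c; m[y-r:y+r,x-r:x+r]=mask[y-r:y+r,x-r:x+r]
    n,l,s,ce=cv2.connectedComponentsWithStats(m.astype(np.uint8))
    i=1+np.argmax(s[1:,4]); return np.argwhere(l==i)[:,::-1].astype(float),ce[i]
def axis(P):
    Q=P[:,:2]-P[:,:2].mean(0); w=np.linalg.svd(Q,full_matrices=False)[2][0]
    return np.arctan2(-w[0]*np.sign(w[1]),abs(w[1]))  # yaw: direction of +y axis = (-sin,cos)
def chamber(p,z,c,r=45):
    "blue strip centre and yaw; z = world height of chamber top"
    h=cv2.cvtColor(p["img"],cv2.COLOR_RGB2HSV)
    m=(h[...,0]>100)&(h[...,0]<130)&(h[...,1]>130)&(h[...,2]>60)
    px,ce=blob(p,m,c,r); P=ray(p,px,z); return P.mean(0),axis(P),len(px)
E
python3 - <<'E'
from h import *
p=bot.snapshot("top"); s=bot.snapshot("scene")
print("strip top",chamber(p,77,(332,235),25),"scene",chamber(s,77,(315,250),30))
g=cv2.cvtColor(p["img"],cv2.COLOR_RGB2GRAY)
px,_=blob(p,(g>190),(340,207),58) if 0 else (np.argwhere(g[200:216,280:400]>170)[:,::-1]+[280,200],0)
P=ray(p,px,48);print("rail top",P.mean(0),axis(P),len(px))
print("hole",ray(p,[352,219],26),ray(s,[323,284],26))
a=p["img"][190:290,255:420,::-1];b=s["img"][195:355,215:395,::-1]
cv2.imwrite("pics/z1.png",np.vstack([cv2.resize(a,(495,300),interpolation=2),cv2.resize(b,(495,300),interpolation=2)]))
E
```

```text
strip top (array([569.19711348, -48.9932478 ,  77.        ]), np.float64(-0.2698422099637272), 84) scene (array([571.6360284, -48.9642161,  77.       ]), np.float64(-0.273833966811029), 116)
rail top [641.48056935 -60.84150858  48.        ] -0.0681492315195401 339
hole [[ 605.53098323 -100.99235632   26.        ]] [[ 610.40334256 -101.35095366   26.        ]]
```

View pics/z1.png

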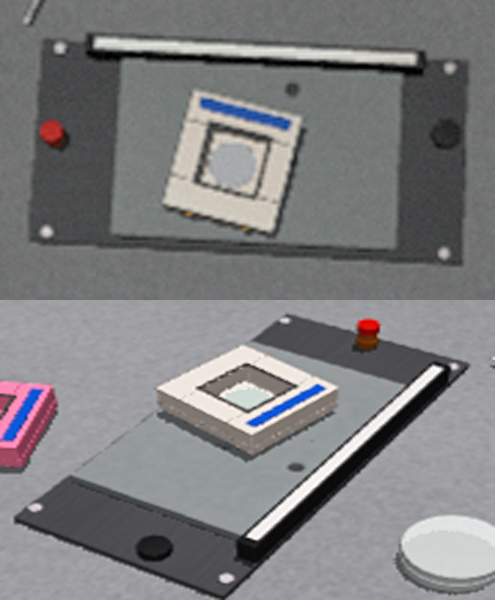

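Emit:
jog_arm(
  commands=[
    [[0,0,0],-4.5],
    [[0,0,0],-4.6],
    [[-18,-24,0],0],
    [[-18,-24,0],0],
    [[-18,-24,0],0],
    [[-18,-24,0],0],
    [[-18,-24,0],0],
    [[-18,-24,0],0],
    [[-18,-24,0],0],
    [[-18,-24,0],0],
  ],
  fingers=0.91,
)

```text
time: 1.73
tcp_pos: [358.3, 366.3, 214.8]
orientation: [0.423, 3.113, 0.001]
wrist_force: [0.0, -0.2, 0.9]
finger_gap: 0.297
gripper_force: 0.0
```

Emit:
jog_arm(
  commands=[
    [[-18,-24,0],0],
    [[-18,-24,0],0],
    [[-18,-24,0],0],
    [[-18,-24,0],0],
    [[-18,-24,0],0],
    [[-18,-24,0],0],
    [[-18,-24,0],0],
    [[-18,-24,0],0],
    [[-18,-24,0],0],
    [[-18,-24,0],0],
  ],
)

```text
time: 2.57
tcp_pos: [467.7, 87.0, 215.0]
orientation: [0.423, 3.112, 0.001]
wrist_force: [0.8, 0.8, -0.5]
finger_gap: 0.09
gripper_force: 0.0
```

Emit:
jog_arm(
  commands=[
    [[-21.6,-26.5,0],0],
    [[-21.6,-26.5,0],0],
    [[-21.6,-26.5,10],0],
    [[-21.6,-26.5,20],0],
    [[0,0,30],0],
    [[0,0,30],0],
    [[0,0,20],0],
    [[0,0,0],0],
    [[0,0,0],0],
  ],
)

```text
time: 3.32
tcp_pos: [521.9, -36.9, 104.2]
orientation: [-0.423, -3.111, 0.001]
wrist_force: [-0.1, -0.3, 0.5]
finger_gap: 0.089
gripper_force: 0.0
```

```bash
python3 - <<'E'
from h import *
p=bot.snapshot("top"); s=bot.snapshot("scene")
print(bot.get_obs()["tcp_pos"],bot.get_obs()["finger_gap"])
b=s["img"][165:345,210:400,::-1]
a=p["img"][170:290,255:420,::-1]
cv2.imwrite("pics/z2.png",np.hstack([cv2.resize(b,None,fx=2.5,fy=2.5),cv2.resize(a,(320,450))]))
E
```

```text
[523.45459305 -36.78120077 106.00884634] 0.09212902954306942
```

View pics/z2.png

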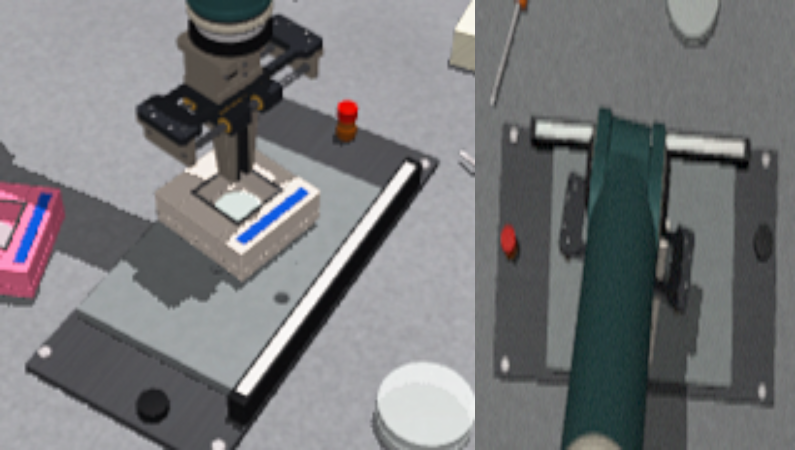

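The fingers hang over the well (tips at crop ~(238,180), well centre ~(238,200)); rail and sockets are clear. Now I lower into the well.

Emit:
jog_arm(
  commands=[
    [[0,0,10],0],
    [[0,0,10],0],
    [[0,0,8],0],
    [[0,0,6],0],
    [[0,0,6],0],
    [[0,0,6],0],
    [[0,0,0],0],
  ],
)

```text
time: 4.0
tcp_pos: [521.5, -36.8, 57.3]
orientation: [-0.423, -3.111, 0.001]
wrist_force: [1.2, -0.4, 0.3]
finger_gap: 0.089
gripper_force: 0.0
```

Emit:
jog_arm(
  commands=[
    [[0,0,0],0],
    [[0,0,0],0],
    [[0,0,0],0],
  ],
  fingers=0.82,
)

```text
time: 4.25
tcp_pos: [522.6, -36.9, 58.9]
orientation: [0.423, 3.112, 0.0]
wrist_force: [1.0, -0.5, -0.1]
finger_gap: 0.18
gripper_force: 0.0
```

Emit:
jog_arm(
  commands=[
    [[-5,0,0],0],
    [[-5,0,0],0],
    [[-4,0,0],0],
    [[-3,0,0],0],
    [[-2,0,0],0],
    [[-2,0,0],0],
    [[-2,0,0],0],
    [[-2,0,0],0],
    [[-2,0,0],0],
    [[-2,0,0],0],
  ],
)

```text
time: 5.08
tcp_pos: [549.4, -44.5, 58.2]
orientation: [-0.422, -3.111, 0.0]
wrist_force: [-5.8, 1.0, 0.2]
finger_gap: 0.178
gripper_force: 2.1
```

Emit:
jog_arm(
  commands=[
    [[-2,0,0],-1],
    [[-2,0,0],-1],
    [[-2,0,0],-1],
    [[-2,0,0],-1],
    [[-2,0,0],-1],
    [[-2,0,0],-1],
    [[-2,0,0],-1],
    [[-2,0,0],-1],
    [[0,0,0],0],
  ],
)

```text
time: 5.83
tcp_pos: [566.7, -48.0, 58.8]
orientation: [0.203, 3.134, 0.0]
wrist_force: [-1.2, 0.5, -1.6]
finger_gap: 0.179
gripper_force: 0.6
```

```bash
python3 - <<'E'
from h import *
s=bot.snapshot("scene")
print(bot.get_obs()["tcp_pos"],bot.get_obs()["wrist_force"])
print(chamber(s,77,(325,250),35))
cv2.imwrite("pics/z3.png",cv2.resize(s["img"][165:345,210:400,::-1],None,fx=3,fy=3))
E
```

```text
[566.74140837 -48.03369333  58.86041402] [-2.02646711 -0.0332042  -0.76474861]
(array([598.04111355, -53.3975612 ,  77.        ]), np.float64(-0.19996835155930345), 123)
```

Emit:
jog_arm(
  commands=[
    [[-2,0,0],-0.5],
    [[-2,0,0],-0.5],
    [[-2,0,0],-0.5],
    [[-2,0,0],-0.5],
    [[-2,0,0],-0.5],
    [[-2,0,0],-0.5],
    [[-2,0,0],-0.5],
    [[-2,0,0],0],
    [[-2,0,0],0],
  ],
)

```text
time: 6.63
tcp_pos: [583.9, -49.8, 58.5]
orientation: [-0.109, -3.14, 0.0]
wrist_force: [-3.8, 0.7, 0.6]
finger_gap: 0.179
gripper_force: 2.2
```

Emit:
jog_arm(
  commands=[
    [[-1,0,0],0],
    [[-1,0,0],0],
    [[-1,0,0],0],
    [[-1,0,0],0],
    [[0,0,0],0],
  ],
)

```text
time: 7.05
tcp_pos: [588.1, -50.1, 58.6]
orientation: [0.109, 3.139, -0.0]
wrist_force: [-4.1, 0.4, 0.8]
finger_gap: 0.179
gripper_force: 2.1
```

```bash
python3 - <<'E'
from h import *
s=bot.snapshot("scene")
print(bot.get_obs()["tcp_pos"],bot.get_obs()["wrist_force"])
print(chamber(s,77,(335,250),35))
cv2.imwrite("pics/z3.png",cv2.resize(s["img"][165:345,210:400,::-1],None,fx=3,fy=3))
E
```

```text
[587.91486562 -50.11113215  58.61023715] [-4.14053199  0.31359656  1.47231828]
(array([620.39785695, -52.35173928,  77.        ]), np.float64(-0.09233736637650973), 127)
```

View pics/z3.png

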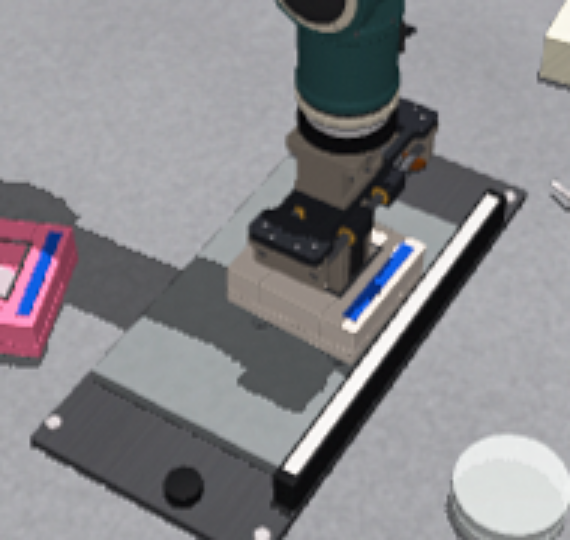

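The chamber is nearly square, and the strip at crop ~(380,285) is close to the rail. I push on gently.

Emit:
jog_arm(
  commands=[
    [[-1,0,0],0],
    [[-1,0,0],0],
    [[-1,0,0],0],
    [[0,0,0],0],
  ],
)

```text
time: 7.43
tcp_pos: [591.1, -50.2, 58.6]
orientation: [0.109, 3.139, -0.0]
wrist_force: [-4.7, -0.4, 1.0]
finger_gap: 0.18
gripper_force: 2.1
```

Emit:
jog_arm(
  commands=[
    [[-0.5,0,0],0],
    [[-0.5,0,0],0],
    [[0,0,0],0],
  ],
)

```text
time: 7.68
tcp_pos: [591.9, -50.1, 58.6]
orientation: [0.109, 3.14, -0.0]
wrist_force: [-4.2, 0.1, 1.8]
finger_gap: 0.179
gripper_force: 2.2
```

Emit:
jog_arm(
  commands=[
    [[-0.5,0,0],0],
    [[-0.5,0,0],0],
    [[0,0,0],0],
  ],
)

```text
time: 7.93
tcp_pos: [593.0, -50.3, 58.6]
orientation: [0.109, 3.139, -0.0]
wrist_force: [-3.3, -0.3, 0.7]
finger_gap: 0.182
gripper_force: 2.1
```

Emit:
jog_arm(
  commands=[
    [[-0.5,0,0],0],
    [[-0.5,0,0],0],
    [[-0.5,0,0],0],
    [[0,0,0],0],
  ],
)

```text
time: 8.27
tcp_pos: [593.3, -50.3, 58.5]
orientation: [-0.109, -3.137, -0.0]
wrist_force: [-6.9, 1.3, 3.0]
finger_gap: 0.179
gripper_force: 3.6
```

Emit:
jog_arm(
  commands=[
    [[-0.5,0,0],0],
    [[-0.5,0,0],0],
    [[0,0,0],0],
  ],
)

```text
time: 8.52
tcp_pos: [593.4, -50.3, 58.5]
orientation: [-0.109, -3.136, -0.001]
wrist_force: [-10.3, 1.0, 4.9]
finger_gap: 0.179
gripper_force: 4.8
```

```bash
python3 - <<'E'
from h import *
s=bot.snapshot("scene")
print(bot.get_obs()["tcp_pos"],bot.get_obs()["wrist_force"])
print(chamber(s,77,(335,250),35))
E
```

```text
[593.38530665 -50.27337363  58.46735839] [-8.73485453  0.71580416  5.21223908]
(array([625.70476338, -52.66470961,  77.        ]), np.float64(-0.07417732973636687), 127)
```

Emit:
jog_arm(
  commands=[
    [[0.5,-1,0],0],
    [[0.5,-1,0],0],
    [[0,-1,0],0],
    [[0,-1,0],0],
    [[0,-1,0],0],
    [[0,-1,0],0],
    [[0,-1,0],0],
    [[0,0,0],0],
  ],
)

```text
time: 9.23
tcp_pos: [592.8, -55.5, 58.2]
orientation: [-0.107, -3.137, -0.003]
wrist_force: [-6.0, 3.1, 1.8]
finger_gap: 0.179
gripper_force: 3.2
```

Emit:
jog_arm(
  commands=[
    [[0,-1,0],0],
    [[0,-1,0],0],
    [[0,-1,0],0],
    [[0,-1,0],0],
    [[0,-1,0],0],
    [[0,0,0],0],
  ],
)

```text
time: 9.73
tcp_pos: [592.1, -59.2, 58.0]
orientation: [-0.106, -3.136, -0.006]
wrist_force: [-6.7, 5.8, 0.9]
finger_gap: 0.184
gripper_force: 4.9
```

```bash
python3 - <<'E'
from h import *
s=bot.snapshot("scene")
print(bot.get_obs()["tcp_pos"],bot.get_obs()["wrist_force"])
print(chamber(s,77,(335,250),35))
E
```

```text
[592.08915271 -59.20217102  58.04369572] [-6.72625642  6.46731562  1.31004786]
(array([623.64307205, -53.88814143,  77.        ]), np.float64(-0.06453587902069449), 131)
```

Emit:
jog_arm(
  commands=[
    [[0,-1,0],0],
    [[0,-1,0],0],
    [[0,-1,0],0],
    [[0,-1,0],0],
    [[0,0,0],0],
  ],
)

```text
time: 10.2
tcp_pos: [591.6, -62.8, 57.9]
orientation: [-0.106, -3.136, -0.006]
wrist_force: [-7.3, 7.1, 1.3]
finger_gap: 0.179
gripper_force: 5.3
```

Emit:
jog_arm(
  commands=[
    [[0,-1,0],0],
    [[0,-1,0],0],
    [[0,-1,0],0],
    [[0,-1,0],0],
    [[0,0,0],0],
  ],
)

```text
time: 10.62
tcp_pos: [591.4, -67.0, 57.9]
orientation: [-0.106, -3.136, -0.006]
wrist_force: [-7.6, 6.4, 1.1]
finger_gap: 0.18
gripper_force: 5.1
```

```bash
python3 - <<'E'
from h import *
s=bot.snapshot("scene")
print(bot.get_obs()["tcp_pos"],bot.get_obs()["wrist_force"])
print(chamber(s,77,(335,250),35))
E
```

```text
[591.3792175  -67.05629644  57.89227998] [-6.75728537  6.23561476  2.0928071 ]
(array([622.85492796, -61.44534304,  77.        ]), np.float64(-0.06297955642196765), 134)
```

Emit:
jog_arm(
  commands=[
    [[0,-0.8,0],0],
    [[0,-0.8,0],0],
    [[0,-0.8,0],0],
    [[0,-0.8,0],0],
    [[0,0,0],0],
  ],
)

```text
time: 11.08
tcp_pos: [591.0, -71.1, 57.4]
orientation: [-0.106, -3.136, -0.004]
wrist_force: [-5.6, 3.5, -4.8]
finger_gap: 0.177
gripper_force: 4.0
```

Emit:
jog_arm(
  commands=[
    [[0,-0.8,0],0],
    [[0,-0.8,0],0],
    [[0,-0.8,0],0],
    [[0,-0.8,0],0],
    [[0,0,0],0],
  ],
)

```text
time: 11.5
tcp_pos: [589.9, -75.2, 56.7]
orientation: [-0.108, -3.134, -0.003]
wrist_force: [-6.2, 3.5, -5.0]
finger_gap: 0.178
gripper_force: 4.2
```

```bash
python3 - <<'E'
from h import *
s=bot.snapshot("scene")
print(bot.get_obs()["tcp_pos"],bot.get_obs()["wrist_force"])
print(chamber(s,77,(335,255),40))
E
```

```text
[589.9221886  -75.1878446   56.71800251] [-6.51345611  3.58647053 -6.28442997]
(array([622.00205063, -70.7457338 ,  77.        ]), np.float64(-0.05551795860820063), 132)
```

```bash
python3 - <<'E'
from h import *
s=bot.snapshot("scene")
cv2.imwrite("pics/z4.png",cv2.resize(s["img"][210:310,270:400,::-1],None,fx=5,fy=5,interpolation=2))
E
```

```text
(no output)
```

View pics/z4.png

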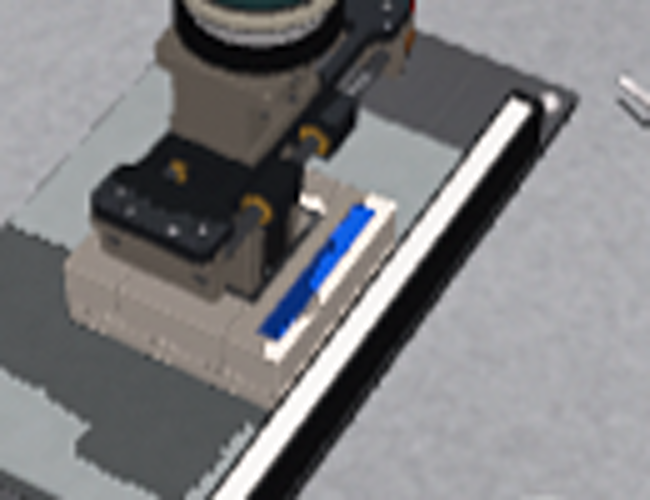

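The picture shows the chamber flush with the rail, strip at crop ~(320,270). The −6 N vertical force suggests the chamber is partly hanging on the fingers, so I ease off to let it settle.

Emit:
jog_arm(
  commands=[
    [[1,0.5,0],0],
    [[1,0.5,0],0],
    [[1,0.5,0],0],
    [[1,0.5,0],0],
    [[0,0,0],0],
    [[0,0,0],0],
  ],
)

```text
time: 12.1
tcp_pos: [590.0, -74.7, 59.4]
orientation: [0.109, 3.137, -0.0]
wrist_force: [0.1, 0.2, -0.3]
finger_gap: 0.181
gripper_force: 0.0
```

```bash
python3 - <<'E'
from h import *
s=bot.snapshot("scene")
print(bot.get_obs()["tcp_pos"],bot.get_obs()["wrist_force"])
print(chamber(s,77,(335,255),40))
E
```

```text
[589.75611378 -74.66010959  59.26353181] [ 0.23961838 -0.32176465  0.89791027]
(array([625.32997278, -75.99668304,  77.        ]), np.float64(-0.0703867713801709), 130)
```

Emit:
jog_arm(
  commands=[
    [[1,1,-3],0],
    [[1,1,-6],0],
    [[0,0,-15],0],
    [[0,0,-25],0],
    [[0,0,-30],0],
    [[0,20,-30],0],
    [[0,30,0],0],
    [[0,35,0],0],
    [[0,35,0],0],
    [[0,35,0],0],
  ],
)

```text
time: 12.98
tcp_pos: [597.7, 83.9, 168.8]
orientation: [0.11, 3.138, 0.001]
wrist_force: [0.3, 0.9, -0.6]
finger_gap: 0.179
gripper_force: 0.0
```

Emit:
jog_arm(
  commands=[
    [[0,30,0],0],
    [[0,20,0],0],
    [[0,10,0],0],
    [[0,0,0],0],
    [[0,0,0],0],
  ],
)

```text
time: 13.4
tcp_pos: [601.7, 141.3, 167.8]
orientation: [0.109, 3.139, -0.001]
wrist_force: [-0.7, -0.1, -0.3]
finger_gap: 0.181
gripper_force: 0.0
```

```bash
python3 - <<'E'
from h import *
p=bot.snapshot("top");s=bot.snapshot("scene")
print(bot.get_obs()["tcp_pos"],bot.get_obs()["wrist_force"])
for z in(68,77): print(z,chamber(s,z,(335,255),40),chamber(p,z,(340,225),25))
for q in(p,s): print([(d["xyz"],d["score"]) for d in bot.spot_point(q,"chamber")[:3]],[(d["xyz"],d["score"]) for d in bot.spot_point(q,"rail_mid")[:1]])
cv2.imwrite("pics/z5.png",np.hstack([cv2.resize(s["img"][210:310,270:400,::-1],(520,400),interpolation=2),cv2.resize(p["img"][190:290,290:350+20,::-1],(240,400),interpolation=2)]))
E
```

```text
[601.86910932 139.65506051 167.81382578] [-0.87654349 -0.23040277  0.07581317]
68 (array([622.06771918, -69.20778262,  68.        ]), np.float64(-0.07254973962594646), 129) (array([619.75902646, -68.38968167,  68.        ]), np.float64(-0.08356586804482836), 86)
77 (array([625.35089421, -76.28769113,  77.        ]), np.float64(-0.07254973962594626), 129) (array([617.71134825, -68.13224448,  77.        ]), np.float64(-0.0835658680448282), 86)
[([573.9, -66.8, 22.3], 0.98), ([304.7, -170.1, 10.1], 0.6)] [([634.5, -62.2, 49.6], 0.69)]
[([297.8, -170.3, 10.4], 0.9), ([353.6, -394.3, 10.3], 0.7), ([571.4, -68.1, 29.4], 0.57)] [([630.6, -61.4, 48.2], 0.75)]
```

View pics/z5.png

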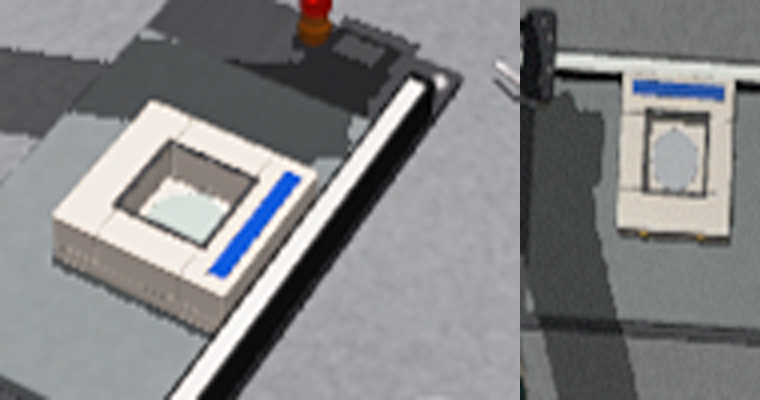

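The chamber sits flat on the plate with no peg gap and square to the rail. Both views agree for a top height of 68 mm, the docked height. I'm handing in.

```bash
python3 -c "
from station import bot
print(bot.job_done())"
```

```text
the job is handed in; nothing more can be done
None
```

The chamber is docked and the job handed in: all three pegs appear to be in the sockets, going by both cameras putting its top at about 68 mm, and it sits square to the rail. The arm is clear of it, and the vial, lens cap and bystanders were not touched; the hand-in gave no verdict.

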